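Shut and lock the screw case

TASK

One of the two screw cases on the repair mat is standing open: push its lid over with your fingertips until it is fully shut, and then push its slide catch all the way across so that it locks over the lid's tongue. Only push, gently: do not grip or lift anything, keep the case standing where it is, and leave the other case and everything else on the mat alone.

Things in the scene. Friction and masses are not known exactly. Their poses are not given: they have to be found in the camera images.
- screw_case: The OPEN plastic screw case, loose, 0.5 to 0.9 kg, on a 3 mm mat (top z = 0.003): 110 mm deep (x) by 160 wide (y), body 38 mm high, 12 cells inside. Origin: centre of underside; z up, hinge on the +x side (away from the robot), catch on the -x side; yaw at most 0.38 rad. Catch ledge in front: x -79 to -55, y -60 to +24, top z = 22 mm
- screw_case_lid (a joint): open case's lid angle, rad: 0 shut, 1.57 upright, 1.9 limit. Hinge along the case's y at x = +55, z = +38 mm. Plate 110 x 160 x 6 mm (black rim, clear pane); shut it lies at z = 38 to 44 mm. Stiff hinge (0.06 N m): stays at any angle. A tongue 22 mm wide, 4 thick reaches 11 mm out from the middle of its free edge
- screw_case_lid_edge (a point): middle of the free edge of the open case's lid, on its outer face (the upper one when shut)
- screw_case_catch (a joint): travel of the open case's slide catch, m: 0 unlocked (catch 36 mm to the -y side of the tongue), 0.036 locked (end of travel, hook over the lid's tongue). It slides to the case's +y, takes about 1.5 N and stays where it is left
- screw_case_tab (a point): centre of the top of the thumb tab on that catch: a bare metal tab 16 mm (case x) by 8 mm (case y), standing 18 mm high on a 22 x 22 mm plate; the tab's top is 67 mm above the case's underside, at x = -67 mm, y = -36 mm + travel in the case
- spare_case: The second screw case, of the same build, size and axes, SHUT and locked: 110 x 160 mm, 44 mm high with its lid, tab top at 67 mm; loose; origin centre of underside. Leave it as it is
- spare_case_lid (a joint): lid angle of the second case, rad, 0 = shut
- spare_case_catch (a joint): catch travel of the second case, m, 0.036 = locked
- phone: opened phone lying flat, 147 x 71 x 8 mm (long side along its x), loose bystander; origin centre of underside
- screen: phone screen lying flat, 147 x 71 x 8 mm (long side along its x), loose bystander; origin centre of underside
- jar: small amber jar, 36 mm across, 55 mm high, loose bystander between the two cases; origin centre of underside
- flux: small white bottle, 40 mm across, 85 mm high, loose bystander; origin centre of underside
- spudger: black flat pry bar, 120 x 12 x 6 mm (long side along its x), loose bystander; origin centre of underside
- screwdriver: precision screwdriver lying along its x, about 145 mm long, 24 mm wide, 20 mm high, loose bystander; origin under its middle
- clamp: small plastic spring clamp lying flat, about 155 x 75 x 14 mm, loose bystander; origin under its pivot

How it is judged:
On the way, in this order (a step that is already met when the one before it is completed fails the run):
1. the open case's lid is fully shut, before its catch is pushed across (value of joint screw_case_lid below 0.04 rad and value of joint screw_case_catch below 0.02 m), for 0.2 s.
2. the catch is pushed all the way across, with the lid shut (value of joint screw_case_catch above 0.031 m and value of joint screw_case_lid below 0.04 rad), for 0.2 s.
At the end, for the whole second after the job is handed in: The open case's lid is shut (under 0.04 rad) and its catch is across (31 mm or more of 36 mm), the case stands flat and still on the mat (within 0.05 rad, 5 mm), and the second case is still shut and locked (all of step 2 and value of joint spare_case_lid below 0.04 rad and value of joint spare_case_catch above 0.031 m and angle between screw_case's own z axis and vertical below 0.05 rad and height (world z) of screw_case below 0.008 m and linear speed of screw_case below 0.02 m/s); the robot touches nothing.
It fails at once if the open case, its lid or its catch is gripped, or pressed with more than 35 N (contact force between the fingers and screw_case above 35 N).
It fails at once if the open case is lifted, tipped up or shoved away (more than 10 mm up, 0.15 rad, or 40 mm) (height (world z) of screw_case above 0.013 m or angle between screw_case's own z axis and vertical above 0.15 rad or distance of screw_case from where it was at the start of the episode above 0.04 m).
It fails at once if the second case is moved (more than 25 mm) or lifted (10 mm), or its lid or catch is opened (distance of spare_case from where it was at the start of the episode above 0.025 m or height (world z) of spare_case above 0.013 m or value of joint spare_case_lid above 0.1 rad or value of joint spare_case_catch below 0.028 m).
It fails at once if a bystander is moved by more than 25 mm (distance of any of phone, screen, jar, flux, spudger, screwdriver, clamp from where it was at the start of the episode above 0.025 m).
It fails at once if the jar or the bottle is knocked over (angle between any of jar, flux's own z axis and vertical above 0.5 rad).
It also fails if it takes over 48 s, if anything falls off the work surface, if the arm or the gripper's body presses on something with over 40 N, if the wrist force passes 120 N, or if a joint passes its speed limit or range.

ROBOT

A 7-joint arm with a two-finger parallel gripper is mounted at the origin on the work surface. World frame = base frame: x ahead of the robot, y to its left, z up, the work surface at z = 0. Lengths are in m, angles in rad, forces in N, time in s.
With the tool pointing down it reaches from about 0.425 to 0.925 m from the base axis. Payload 6.8 kg.
Tool frame: the origin (TCP) lies at the very end of the fingers, on their centre line; the grasp point (between the pads) lies 19 mm behind it; z points along the fingers, y is the line along which they close (so a half turn about z gives the same grasp; the last joint's range is limited). The gripper opens to 85 mm and grips with 20 to 120 N. Pads are 22 mm wide; open, the fingers measure 114 mm over their backs; the gripper's body (76 mm by 85 mm) begins 54 mm behind the grasp point. The pads swing forward as they close: fully open they stand 13 mm farther back than shut.
Start: joints at [-1.254, 0.477, 0.022, 1.555, -0.011, 1.109, -0.083], TCP at [0.278, 0.615, 0.231] pointing down, gripper open.
Joint ranges: [-2.96, 2.96], [-0.34, 2.1], [-1.41, 1.46], [0.24, 2.44], [-1.37, 4.51], [0.17, 1.92], [-2.96, 2.96]. Speed limits (rad/s): [2.39, 2.39, 3.14, 3.14, 3.14, 3.14, 3.14].

INTERFACE

Orientations are given as a rotation vector (axis times angle).
In Python, from bench import r gives the robot as it stands. The module is installed in compiled form; this text tells all that it offers.
- The arm moves only by the tool servo_tool, never from a script. Its argument "commands" is a list of rows, each a list of 7 numbers: the turn, a rotation vector about the world's x, y, z in degrees, then the shift along the world's x, y, z in mm, then the closure, from 0 (fully open) to 1 (shut). A call has 1 to 5 rows; each row is the pose to reach, as a shift and turn from the pose commanded when the call began; what a row does not reach only later rows make up. A row lasts 1/12 s, in which the tool goes at most 41.7 mm and 7.16 degrees, less where a joint would pass 70% of its speed; a pose out of reach is approached as far as the arm can. A call with a gripper value outside its range is refused whole. The fingers move at their own pace and stop on an object; "force" is the grip in N (left out, the last holds). Time passes only in rows, so rows that repeat a pose let the fingers close. It gives the time, the measured TCP pose, the force, the opening and the grip force at its end, in the units of the state.
- r.get_obs(): the state, without advancing time (a new reading comes with each control period).
- r.grab_frame(name): name is "scene" or "top" or "wrist"; returns (picture, depth): 480x640x3 uint8, blue, green, red; 480x640 float32, m along the optical axis (not along the pixel's ray), 0 where there is no reading.
- r.camera_info(name): a dict with "vertical_fov" (degrees; the focal length in pixels is half the picture's height over the tangent of half this angle, whatever the lens; pixels are square), "cx", "cy" (the principal point, pixels), "cam_to_world" (4x4, takes a point from camera to world coordinates); the wrist camera has in their place "T_tool_cam" (4x4, takes a point from camera to tool coordinates, whose origin is the TCP and whose axes are the flange's). Camera axes: x right, y up, looking along -z (the intrinsics and any distortion apply to the point x, -y, -z); pixel columns grow to the right and rows downward; lengths in m; the calibration is good to about 2 mm. A picture is of the moment at which its call begins: read the wrist's pose just before it. camera_info takes no time and is no camera call.
- r.hand_in(): hands the job in; it is judged then, once.
The state is a dict: "clock": time; "joints": joint angles; "qvel": joint speeds; "tau": joint torques, N m; "tcp_pos": TCP position; "orientation": TCP orientation; "contact_force": force on the tool from outside, world axes, zero at the start; "moment": the same for the moment, N m; "grip_width": finger opening in m; "gripper_force": force on a finger pad.
Only numpy, scipy, OpenCV 4.12 (cv2) and the standard library are available. Lean on these libraries where they do the work, as an engineer would, in place of code of your own. Each camera call takes 0.05 s, during which the arm holds its last target. There are 200 camera calls.

## Working session

There is one attempt and no reset: what is moved stays moved. The work goes in short steps, Python scripts to look and compute and a tool call to move; the robot and the scene stay as the last step left them, time stands still between calls to the robot, and variables do not carry over. Pictures are saved under pics/ and viewed, at most 10 in all, crops included, and the job is handed in when it is done.

Besides the shell and the picture viewer there is one more tool, called after "Request:" by a JSON object that holds its "name" and its "arguments". servo_tool: Moves the arm, as the interface text tells. Its arguments: {"type":"object","properties":{"commands":{"type":"array"},"force":{"type":"number"}},"required":["commands"]}

```bash
mkdir -p pics; cat > h.py <<'E'
import numpy as np, cv2
from bench import r
def K(name):
    c=r.camera_info(name); f=240/np.tan(np.radians(c["vertical_fov"])/2); return c,f
def grab(name):
    im,d=r.grab_frame(name); c,f=K(name)
    v,u=np.mgrid[0:480,0:640]
    P=np.stack([(u-c["cx"])/f*d,-(v-c["cy"])/f*d,-d],-1)
    if "cam_to_world" in c:
        T=np.array(c["cam_to_world"]); P=P@T[:3,:3].T+T[:3,3]
    P[d==0]=np.nan
    return im,d,P
E
python3 - <<'E'
from h import *
for n in("scene","top"):
    im,d,P=grab(n); cv2.imwrite(f"pics/{n}0.png",im); np.savez(f"{n}0.npz",im=im,P=P)
    c=r.camera_info(n);print(n,{k:(np.round(v,3) if not isinstance(v,str) else v) for k,v in c.items()}, (d==0).mean())
print(r.get_obs())
E
```

```text
scene {'vertical_fov': np.float64(50.646), 'cx': np.float64(316.889), 'cy': np.float64(237.588), 'cam_to_world': array([[-3.800e-02, -8.770e-01,  4.790e-01,  1.025e+00],
       [ 9.990e-01, -3.600e-02,  1.400e-02,  1.000e-03],
       [ 6.000e-03,  4.800e-01,  8.770e-01,  9.550e-01],
       [ 0.000e+00,  0.000e+00,  0.000e+00,  1.000e+00]])} 0.003961588541666667
top {'vertical_fov': np.float64(52.579), 'cx': np.float64(322.54), 'cy': np.float64(237.865), 'cam_to_world': array([[ 0.017,  0.993, -0.12 ,  0.399],
       [-0.999,  0.013, -0.029, -0.018],
       [-0.027,  0.121,  0.992,  1.003],
       [ 0.   ,  0.   ,  0.   ,  1.   ]])} 0.003860677083333333
{'clock': 0.1, 'joints': array([-1.25408215,  0.47773859,  0.0223682 ,  1.55632272, -0.01153253,
        1.10928265, -0.08310164]), 'qvel': array([-0.00083328, -0.00150837, -0.0003845 , -0.00139337, -0.00195222,
       -0.00085801, -0.00017889]), 'tau': array([ 5.01407674e-03, -5.97755671e+01,  1.61387399e+00, -2.81954026e+01,
        1.28761251e-02,  5.02936804e-03, -3.20886409e-05]), 'tcp_pos': array([0.27800439, 0.61452732, 0.23042184]), 'orientation': array([-6.62267131e-01, -3.07074482e+00,  2.52065530e-03]), 'contact_force': array([ 0.70808508, -0.01763813, -0.67362563]), 'moment': array([-0.01378175,  0.04122844, -0.0042238 ]), 'gripper_force': 0.0, 'grip_width': 0.08548401534815672}
```

View pics/top0.png

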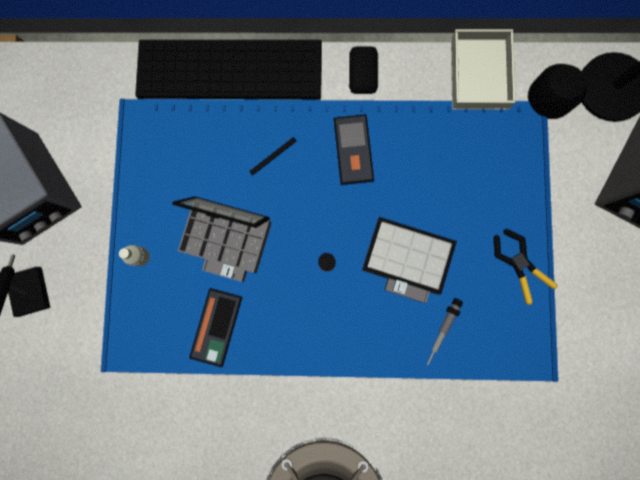

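View pics/scene0.png

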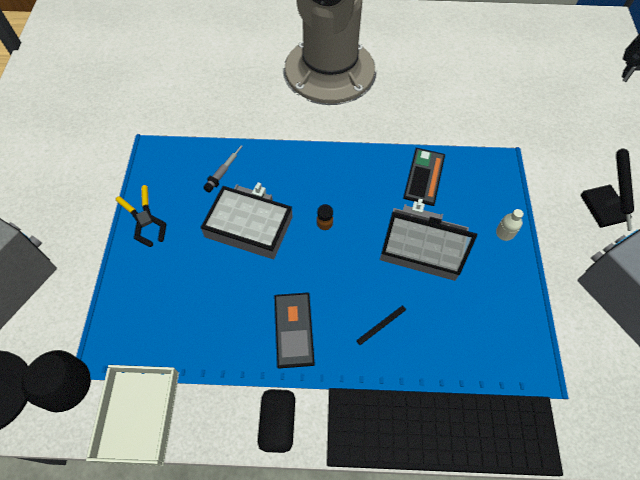

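The top view shows the open case at about (225,240), with its lid upright along (175,200)-(268,222) and the catch tab at (228,271). The phone is near its front at (215,327), the flux bottle at (133,255), the jar at (327,262), and the shut spare case at (408,260). The scene view shows the same layout: open case at (428,240), tab at (418,207), bottle at (510,225).

```bash
python3 - <<'E'
from h import *
for n in("top","scene"):
    z=np.load(f"{n}0.npz"); im,P=z["im"].astype(int),z["P"]
    box=(slice(190,290),slice(165,280)) if n=="top" else (slice(190,285),slice(370,485))
    nb=~((im[...,0]>im[...,2]+40))
    p=P[box].reshape(-1,3); m=nb[box].ravel()&np.isfinite(p).all(1)&(p[:,2]>0.012); q=p[m]
    print(n,len(q),np.histogram(q[:,2],bins=np.arange(0.01,0.18,0.01))[0])
    a=q[(q[:,2]>.034)&(q[:,2]<.046)]
    rect=cv2.minAreaRect((a[:,:2]*1000).astype(np.float32)); print("rim",len(a),rect)
    l=q[q[:,2]>.075]
    print("lid",len(l),l.min(0),l.max(0))
    c=l.mean(0); u,s,vt=np.linalg.svd(l-c); print(c,vt[2],vt[0],np.percentile((l-c)@vt[1],[1,99]),np.percentile((l-c)@vt[0],[1,99]), s/np.sqrt(len(l)))
    top=l[l[:,2]>np.percentile(l[:,2],93)]; print("edge",top.mean(0))
    w=(im.min(-1)>150)[box].ravel()&m; t=p[w]
    print("white",len(t),t[t[:,2]<.08].round(3)[:40].tolist())
    # spare tab & others
    jb=[("flux",(slice(240,270),slice(110,155))),("jar",(slice(250,275),slice(315,340))),("phone",(slice(285,370),slice(185,245)))] if n=="top" else []
    for k,b in jb:
        pp=P[b].reshape(-1,3); mm=nb[b].ravel()&(pp[:,2]>.008); print(k,np.percentile(pp[mm],[2,50,98],axis=0).round(3).tolist())
E
```

```text
top 3036 [270 629 711 187 153 111  86  90  91  93  93 102  60 322  38   0]
rim 616 ((506.4967346191406, 213.16937255859375), (161.34811401367188, 130.06283569335938), 75.78327178955078)
lid 926 [0.52051022 0.12122069 0.07501127] [0.58601179 0.27867314 0.1589204 ]
[0.55064345 0.19820751 0.12213643] [-0.91359392  0.24511862 -0.3244426 ] [-0.26090472 -0.96534973  0.00535003] [-0.03706169  0.04824778] [-0.0787217   0.07568634] [0.04576889 0.02538316 0.00134433]
edge [0.54041902 0.20214351 0.15262719]
white 109 [[0.459, 0.206, 0.052], [0.46, 0.205, 0.048], [0.459, 0.202, 0.053], [0.457, 0.206, 0.051], [0.458, 0.204, 0.051], [0.458, 0.202, 0.05], [0.458, 0.2, 0.05], [0.458, 0.198, 0.052], [0.458, 0.196, 0.051], [0.458, 0.194, 0.051], [0.456, 0.206, 0.05], [0.455, 0.2, 0.068], [0.454, 0.198, 0.069], [0.456, 0.2, 0.051], [0.456, 0.198, 0.049], [0.455, 0.195, 0.054], [0.456, 0.194, 0.051], [0.456, 0.192, 0.051], [0.456, 0.19, 0.051], [0.456, 0.188, 0.053], [0.453, 0.206, 0.052], [0.452, 0.199, 0.069], [0.452, 0.197, 0.072], [0.453, 0.195, 0.07], [0.453, 0.194, 0.066], [0.453, 0.192, 0.066], [
[... 1250 characters left out ...]
, 0.198, 0.072], [0.448, 0.199, 0.073], [0.438, 0.189, 0.053], [0.438, 0.191, 0.053], [0.436, 0.194, 0.05], [0.448, 0.192, 0.068], [0.448, 0.194, 0.069], [0.45, 0.195, 0.073], [0.449, 0.198, 0.071], [0.44, 0.189, 0.053], [0.439, 0.191, 0.052], [0.441, 0.193, 0.055], [0.448, 0.193, 0.065], [0.449, 0.194, 0.068], [0.451, 0.196, 0.07], [0.45, 0.198, 0.069], [0.438, 0.204, 0.051], [0.438, 0.206, 0.051], [0.443, 0.189, 0.054], [0.442, 0.191, 0.052], [0.441, 0.193, 0.051], [0.451, 0.192, 0.066], [0.452, 0.194, 0.068], [0.452, 0.196, 0.069], [0.452, 0.198, 0.069], [0.441, 0.204, 0.052], [0.441, 0.206, 0.051], [0.441, 0.208, 0.052], [0.443, 0.187, 0.05], [0.446, 0.189, 0.053], [0.444, 0.191, 0.051]]
```

Request:
{"name": "servo_tool", "arguments": {"commands": [[0,0,2,22,-28,0,1],[0,0,4,44,-57,0,1],[0,0,6,66,-85,0,1],[0,0,8,88,-114,0,1],[0,0,9.2,110,-142,0,1]], "force": 20}}

```text
clock: 0.52
tcp_pos: [0.3889, 0.4711, 0.2309]
orientation: [-0.411, -3.114, 0.001]
contact_force: [0.8, 0.2, 0.9]
grip_width: 0.0255
gripper_force: 0.0
```

Request:
{"name": "servo_tool", "arguments": {"commands": [[0,0,0,22,-28,0,1],[0,0,0,44,-57,0,1],[0,0,0,66,-85,0,1],[0,0,0,88,-114,0,1],[0,0,0,110,-142,0,1]]}}

```text
clock: 0.93
tcp_pos: [0.4988, 0.3291, 0.231]
orientation: [-0.414, -3.114, 0.001]
contact_force: [0.9, 0.2, -0.0]
grip_width: 0.0002
gripper_force: 0.0
```

Request:
{"name": "servo_tool", "arguments": {"commands": [[0,0,0,22,-28,0,1],[0,0,0,44,-57,0,1],[0,0,0,66,-85,0,1],[0,0,0,88,-114,0,1],[0,0,0,110,-142,0,1]]}}

```text
clock: 1.35
tcp_pos: [0.6088, 0.1872, 0.231]
orientation: [-0.414, -3.114, 0.001]
contact_force: [-0.7, 0.0, -0.1]
grip_width: -0.0002
gripper_force: 0.0
```

Request:
{"name": "servo_tool", "arguments": {"commands": [[0,0,0,0,0,-35,1],[0,0,0,0,0,-70,1],[0,0,0,0,0,-98,1],[0,0,0,-14,4,-98,1],[0,0,0,-29,8,-98,1]]}}

```text
clock: 1.77
tcp_pos: [0.5776, 0.1957, 0.1302]
orientation: [-0.416, -3.11, 0.005]
contact_force: [0.2, 0.5, -0.0]
grip_width: 0.0
gripper_force: 0.0
```

Request:
{"name": "servo_tool", "arguments": {"commands": [[0,0,0,-5,1.3,0,1],[0,0,0,-10,2.6,0,1],[0,0,0,-15,4,0,1],[0,0,0,-20,5.3,0,1],[0,0,0,-20,5.3,0,1]]}}

```text
clock: 2.18
tcp_pos: [0.5588, 0.2026, 0.1337]
orientation: [0.413, 3.114, 0.001]
contact_force: [0.6, -0.3, -0.1]
grip_width: 0.0001
gripper_force: 0.0
```

```bash
cat > lid.py <<'E'
from h import *
o=r.get_obs(); print(o["tcp_pos"].round(4),o["contact_force"].round(1),round(o["clock"],2))
im,d,P=grab("scene"); cv2.imwrite("pics/last.png",im)
C=np.array([.521,.2115]);cx=np.array([.965,-.261]);cy=np.array([.261,.965])
L=np.stack([(P[...,:2]-C)@cx,(P[...,:2]-C)@cy,P[...,2]],-1)
# lid outer face on both sides of the finger
m=np.isfinite(L).all(-1)&(abs(L[...,1])<72)&(abs(L[...,1])>.035)&(abs(L[...,1])<.072)&(L[...,0]<.062)&(L[...,0]>-.06)&(L[...,2]>.035)&(L[...,2]<.165)
q=L[m]; c=np.median(q,0); q=q[np.abs(q-c).max(1)<.07]; c=q.mean(0);_,s,vt=np.linalg.svd(q-c,full_matrices=False); n=vt[2]*np.sign(vt[2][2]); print("theta",np.arctan2(n[0],n[2]).round(3),"resid",(s[2]/len(q)**.5).round(4),"n",n.round(3),"c",c.round(3),len(q))
E
python3 lid.py
```

```text
[0.5588 0.2026 0.1337] [ 0.6 -0.3 -0.1] 2.18
theta 1.246 resid 0.0015 n [0.948 0.003 0.319] c [ 0.04  -0.053  0.098] 863
```

Request:
{"name": "servo_tool", "arguments": {"commands": [[0,0,0,-9,2.3,-3,1],[0,0,0,-18,5,-9,1],[0,0,0,-27,7.3,-15,1],[0,0,0,-36,9.7,-22,1],[0,0,0,-36,9.7,-22,1]]}}

```text
clock: 2.65
tcp_pos: [0.5195, 0.2126, 0.1092]
orientation: [-0.41, -3.11, 0.003]
contact_force: [-0.1, 0.4, -0.1]
grip_width: 0.0001
gripper_force: 0.0
```

```bash
python3 lid.py
```

```text
[0.5195 0.2126 0.1092] [-0.1  0.4 -0.1] 2.65
theta 0.757 resid 0.002 n [ 0.687 -0.005  0.727] c [0.017 0.054 0.082] 1076
```

Request:
{"name": "servo_tool", "arguments": {"commands": [[0,0,0,-7.7,2.1,-9,1],[0,0,0,-14,3.8,-18,1],[0,0,0,-18.5,5,-27,1],[0,0,0,-22,6,-36,1],[0,0,0,-22,6,-36,1]]}}

```text
clock: 3.12
tcp_pos: [0.4988, 0.2177, 0.073]
orientation: [-0.412, -3.111, 0.004]
contact_force: [-1.0, 0.1, -0.3]
grip_width: 0.0002
gripper_force: 0.0
```

Request:
{"name": "servo_tool", "arguments": {"commands": [[0,0,0,-2,0.5,-5,1],[0,0,0,-4,1,-10,1],[0,0,0,-5,1.3,-14,1],[0,0,0,-5,1.3,-17,1],[0,0,0,-5,1.3,-17,1]]}}

```text
clock: 3.53
tcp_pos: [0.4959, 0.2192, 0.0577]
orientation: [-0.414, -3.114, 0.001]
contact_force: [-0.6, -0.2, -0.3]
grip_width: 0.0003
gripper_force: 0.0
```

```bash
python3 lid.py
```

```text
[0.4959 0.2192 0.0577] [-0.6 -0.2 -0.3] 3.53
theta 0.154 resid 0.0078 n [0.149 0.247 0.958] c [0.004 0.054 0.052] 972
```

Now the final 11 mm, in small steps.

Request:
{"name": "servo_tool", "arguments": {"commands": [[0,0,0,0,0,-3,1],[0,0,0,0,0,-6,1],[0,0,0,0,0,-8,1],[0,0,0,0,0,-9,1],[0,0,0,0,0,-9,1]]}}

```text
clock: 4.0
tcp_pos: [0.4961, 0.2193, 0.049]
orientation: [-0.414, -3.114, 0.0]
contact_force: [-0.9, -0.2, -0.1]
grip_width: 0.0002
gripper_force: 0.0
```

Request:
{"name": "servo_tool", "arguments": {"commands": [[0,0,0,0,0,-0.5,1],[0,0,0,0,0,-1,1],[0,0,0,0,0,-1.3,1]]}}

```text
clock: 4.25
tcp_pos: [0.4962, 0.2193, 0.048]
orientation: [-0.414, -3.114, 0.0]
contact_force: [-0.6, -0.5, 0.3]
grip_width: -0.0001
gripper_force: 0.2
```

Request:
{"name": "servo_tool", "arguments": {"commands": [[0,0,0,0,0,-0.4,1],[0,0,0,0,0,-0.8,1],[0,0,0,0,0,-0.8,1]]}}

```text
clock: 4.5
tcp_pos: [0.4962, 0.2193, 0.0472]
orientation: [0.414, 3.114, 0.0]
contact_force: [-0.5, -0.6, 0.9]
grip_width: -0.0001
gripper_force: 0.0
```

Request:
{"name": "servo_tool", "arguments": {"commands": [[0,0,0,0,0,-0.3,1],[0,0,0,0,0,-0.3,1]]}}

```text
clock: 4.67
tcp_pos: [0.4962, 0.2194, 0.0471]
orientation: [0.414, 3.114, 0.0]
contact_force: [-0.6, 0.5, 1.8]
grip_width: -0.0001
gripper_force: 1.3
```

Request:
{"name": "servo_tool", "arguments": {"commands": [[0,0,0,0,0,-0.4,1],[0,0,0,0,0,-0.4,1]]}}

```text
clock: 4.83
tcp_pos: [0.4962, 0.2194, 0.047]
orientation: [-0.414, -3.114, -0.0]
contact_force: [-1.4, -2.1, 7.4]
grip_width: -0.0
gripper_force: 3.4
```

Request:
{"name": "servo_tool", "arguments": {"commands": [[0,0,0,0,0,-0.4,1],[0,0,0,0,0,-0.4,1],[0,0,0,0,0,-0.4,1]]}}

```text
clock: 5.08
tcp_pos: [0.4962, 0.2194, 0.0469]
orientation: [0.414, 3.114, 0.0]
contact_force: [-2.6, -0.5, 10.8]
grip_width: 0.0002
gripper_force: 5.2
```

Request:
{"name": "servo_tool", "arguments": {"commands": [[0,0,0,0,0,20,1],[0,0,0,0,0,55,1],[0,0,0,-20,-22,55,1],[0,0,0,-40,-45,55,1],[0,0,0,-61,-68,55,1]]}}

```text
clock: 5.5
tcp_pos: [0.4351, 0.151, 0.1016]
orientation: [0.413, 3.113, 0.002]
contact_force: [-0.0, -0.7, -0.1]
grip_width: 0.0002
gripper_force: 0.0
```

```bash
cat > tab.py <<'E'
from h import *
o=r.get_obs(); print(o["tcp_pos"].round(4),o["contact_force"].round(1),round(o["clock"],2))
C=np.array([.521,.2115]);cx=np.array([.965,-.261]);cy=np.array([.261,.965])
import sys
for n in("top","scene"):
    im,d,P=grab(n); cv2.imwrite(f"pics/{n}{sys.argv[1]}.png",im)
    L=np.stack([(P[...,:2]-C)@cx,(P[...,:2]-C)@cy,P[...,2]],-1)
    w=im.min(-1)>150
    m=w&(abs(L[...,0]+.067)<.015)&(L[...,1]>-.055)&(L[...,1]<.03)&(L[...,2]>.062)&(L[...,2]<.078)
    print(n,"tab local",m.sum(),np.percentile(L[m],[5,50,95],axis=0).round(4).tolist() if m.any() else None)
    # lid plane: points on top
    m=(abs(L[...,0])<.04)&(abs(L[...,1])<.07)&(L[...,2]<.1); q=L[m]; A=np.c_[q[:,:2],np.ones(len(q))]; print("lid z fit",np.linalg.lstsq(A,q[:,2],rcond=None)[0].round(4), np.percentile(q[:,2],[2,50,98]).round(4))
    a=(L[...,2]>.041)&(L[...,2]<.051)&(abs(L[...,0])<.1)&(abs(L[...,1])<.1)&(L[...,0]>-.05)
    print("rect",cv2.minAreaRect((P[a][:,:2]*1000).astype(np.float32)))
sc=cv2.resize(im[150:300,330:530],(800,600)); cv2.imwrite(f"pics/crop{sys.argv[1]}.png",sc)
E
python3 tab.py 1
```

```text
[0.4351 0.151  0.1016] [-0.  -0.7 -0.1] 5.5
top tab local 0 None
lid z fit [ 0.0017 -0.0012  0.0452] [0.0418 0.0452 0.0487]
rect ((523.082763671875, 210.2041473388672), (161.5284423828125, 102.21759033203125), 75.04617309570312)
scene tab local 24 [[-0.0723, -0.0375, 0.068], [-0.0664, -0.0339, 0.0703], [-0.0604, -0.0307, 0.0722]]
lid z fit [0.0032 0.0002 0.0457] [0.0424 0.0457 0.0492]
rect ((523.0422973632812, 208.31979370117188), (160.3208465576172, 105.53190612792969), 74.97412872314453)
```

View pics/crop1.png

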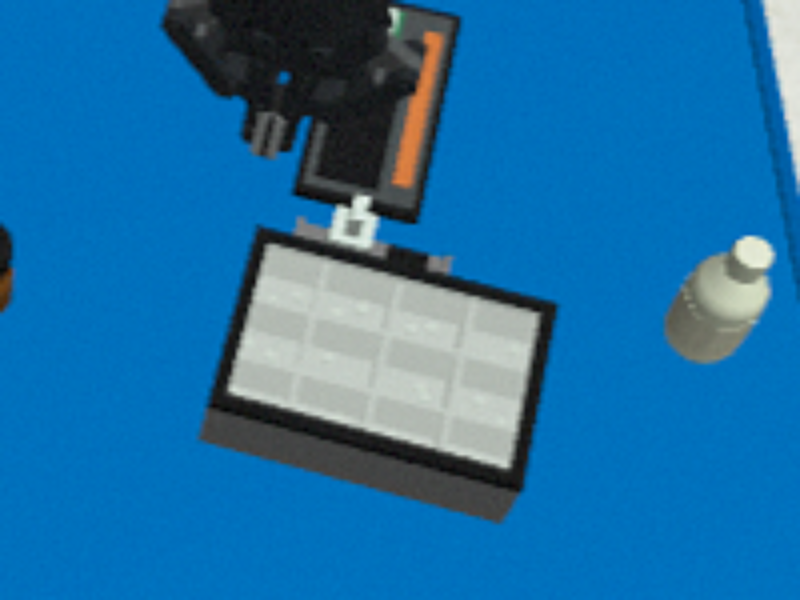

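The lid lies flat (tilt about 0.003 rad) at the shut height. The catch plate and tab, at crop (355,215), sit left of the tongue at (407,260), and the fingers, at (270,135), are on the -y side of the tab.

Request:
{"name": "servo_tool", "arguments": {"commands": [[0,0,0,0,0,-25,1],[0,0,0,0,0,-43,1],[0,0,0,2.6,9.7,-43,1],[0,0,0,4.2,15.4,-43,1],[0,0,0,4.2,15.4,-43,1]]}}

```text
clock: 6.02
tcp_pos: [0.4408, 0.1693, 0.0588]
orientation: [0.41, 3.113, 0.003]
contact_force: [0.1, -0.4, 0.2]
grip_width: 0.0001
gripper_force: 0.0
```

Request:
{"name": "servo_tool", "arguments": {"commands": [[0,0,0,0.8,2.9,0,1],[0,0,0,1.6,5.8,0,1],[0,0,0,2.3,8.7,0,1],[0,0,0,3.1,11.6,0,1],[0,0,0,3.1,11.6,0,1]]}}

```text
clock: 6.43
tcp_pos: [0.4429, 0.1792, 0.0585]
orientation: [0.413, 3.114, 0.001]
contact_force: [-0.2, 0.3, -0.5]
grip_width: 0.0002
gripper_force: 0.0
```

Request:
{"name": "servo_tool", "arguments": {"commands": [[0,0,0,0.8,2.9,0,1],[0,0,0,1.6,5.8,0,1],[0,0,0,2.3,8.7,0,1],[0,0,0,3.1,11.6,0,1],[0,0,0,3.1,11.6,0,1]]}}

```text
clock: 6.85
tcp_pos: [0.4458, 0.1906, 0.0581]
orientation: [0.413, 3.114, 0.0]
contact_force: [0.6, -0.4, 0.2]
grip_width: 0.0001
gripper_force: 0.2
```

```bash
python3 tab.py 2
```

```text
[0.4458 0.1906 0.0581] [ 0.6 -0.4  0.2] 6.85
top tab local 0 None
lid z fit [-0.0009  0.0011  0.0451] [0.0417 0.0451 0.0485]
rect ((522.2562866210938, 209.97372436523438), (160.7758026123047, 103.83709716796875), 75.16444396972656)
scene tab local 21 [[-0.0746, -0.0252, 0.0678], [-0.0678, -0.0226, 0.0694], [-0.0607, -0.0197, 0.0709]]
lid z fit [ 0.0001 -0.001   0.0458] [0.0423 0.0458 0.0493]
rect ((523.177978515625, 208.23992919921875), (160.1006622314453, 106.29072570800781), 75.12078094482422)
```

Request:
{"name": "servo_tool", "arguments": {"commands": [[0,0,0,0.8,2.9,0,1],[0,0,0,1.6,5.8,0,1],[0,0,0,2.3,8.7,0,1],[0,0,0,3.1,11.6,0,1],[0,0,0,3.1,11.6,0,1]]}}

```text
clock: 7.37
tcp_pos: [0.4489, 0.2023, 0.0581]
orientation: [0.413, 3.114, 0.001]
contact_force: [0.3, -0.6, -0.2]
grip_width: 0.0001
gripper_force: 0.1
```

Request:
{"name": "servo_tool", "arguments": {"commands": [[0,0,0,0.5,1.9,0,1],[0,0,0,1,3.9,0,1],[0,0,0,1.6,5.8,0,1],[0,0,0,2.1,7.7,0,1],[0,0,0,2.1,7.7,0,1]]}}

```text
clock: 7.78
tcp_pos: [0.4509, 0.2097, 0.0581]
orientation: [0.413, 3.114, 0.0]
contact_force: [-1.2, -0.3, -0.3]
grip_width: 0.0004
gripper_force: 0.3
```

Request:
{"name": "servo_tool", "arguments": {"commands": [[0,0,0,0.3,1,0,1],[0,0,0,0.5,1.9,0,1],[0,0,0,0.8,2.9,0,1],[0,0,0,0.8,2.9,0,1]]}}

```text
clock: 8.12
tcp_pos: [0.4513, 0.2116, 0.058]
orientation: [-0.414, -3.113, 0.001]
contact_force: [-1.7, -3.6, 1.6]
grip_width: -0.0
gripper_force: 2.0
```

```bash
python3 tab.py 3
```

```text
[0.4513 0.2116 0.058 ] [-1.7 -3.6  1.6] 8.12
top tab local 0 None
lid z fit [-0.0001  0.0005  0.0452] [0.0416 0.0452 0.0486]
rect ((522.586181640625, 210.3690185546875), (160.99862670898438, 103.01189422607422), 74.35836029052734)
scene tab local 18 [[-0.0744, -0.0036, 0.0678], [-0.0663, -0.0008, 0.0698], [-0.0607, 0.0019, 0.0723]]
lid z fit [-0.0032 -0.0009  0.0458] [0.0424 0.0457 0.0491]
rect ((523.1497192382812, 208.5629119873047), (160.05572509765625, 105.86396026611328), 74.76959228515625)
```

Request:
{"name": "servo_tool", "arguments": {"commands": [[0,0,0,0.2,0.7,0,1],[0,0,0,0.4,1.4,0,1],[0,0,0,0.4,1.4,0,1]]}}

```text
clock: 8.47
tcp_pos: [0.452, 0.2138, 0.0581]
orientation: [-0.413, -3.114, -0.0]
contact_force: [-2.1, -2.6, 0.5]
grip_width: -0.0
gripper_force: 1.6
```

```bash
python3 tab.py 4
```

```text
[0.452  0.2138 0.0581] [-2.1 -2.6  0.5] 8.47
top tab local 0 None
lid z fit [ 0.0011 -0.001   0.0452] [0.0417 0.0453 0.0487]
rect ((523.1246948242188, 211.59259033203125), (161.59628295898438, 102.71638488769531), 73.42101287841797)
scene tab local 18 [[-0.0747, -0.0012, 0.0675], [-0.0677, 0.0016, 0.0696], [-0.0603, 0.0041, 0.0721]]
lid z fit [-0.0016 -0.0018  0.0457] [0.0424 0.0457 0.0491]
rect ((523.0045776367188, 209.6980743408203), (160.35179138183594, 107.51444244384766), 73.68865203857422)
```

The case has just started to creep (about 1 mm, 1 degree), so the catch is at its end stop. I'll back off, lift and check.

Request:
{"name": "servo_tool", "arguments": {"commands": [[0,0,0,-1.3,-4.8,0,1],[0,0,0,-5,-19,0,1],[0,0,0,-5,-19,35,1],[0,0,0,-5,-40,70,1],[0,0,0,-5,-75,100,1]]}}

```text
clock: 8.98
tcp_pos: [0.4476, 0.1435, 0.1573]
orientation: [0.407, 3.113, 0.004]
contact_force: [1.9, -0.6, 0.3]
grip_width: -0.0001
gripper_force: 0.0
```

Request:
{"name": "servo_tool", "arguments": {"commands": [[0,0,0,0,-35,15,1],[0,0,0,0,-70,30,1],[0,0,0,0,-100,45,1],[0,0,0,0,-100,45,1]]}}

```text
clock: 9.32
tcp_pos: [0.4481, 0.0352, 0.203]
orientation: [0.427, 3.107, 0.001]
contact_force: [-0.3, -0.1, -0.3]
grip_width: 0.0002
gripper_force: 0.0
```

```bash
python3 tab.py 5; python3 -c "
import cv2;a=cv2.imread('pics/top5.png')[180:300,160:280];b=cv2.imread('pics/scene5.png')[180:300,370:490]
cv2.imwrite('pics/both5.png',cv2.hconcat([cv2.resize(a,(400,400)),cv2.resize(b,(400,400))]))"
```

```text
[0.4481 0.0352 0.203 ] [-0.3 -0.1 -0.3] 9.32
top tab local 34 [[-0.0755, -0.0008, 0.0654], [-0.0687, 0.002, 0.0691], [-0.0616, 0.0056, 0.0715]]
lid z fit [-0.0022  0.0036  0.0451] [0.0417 0.0452 0.0488]
rect ((531.4589233398438, 239.74591064453125), (103.40061950683594, 105.34994506835938), 74.78961944580078)
scene tab local 22 [[-0.0738, -0.002, 0.0676], [-0.0675, 0.0008, 0.0706], [-0.0619, 0.0041, 0.0726]]
lid z fit [ 0.0012 -0.0011  0.0457] [0.0424 0.0457 0.0491]
rect ((522.5631103515625, 209.90188598632812), (160.15721130371094, 107.80374908447266), 73.29385375976562)
```

View pics/both5.png

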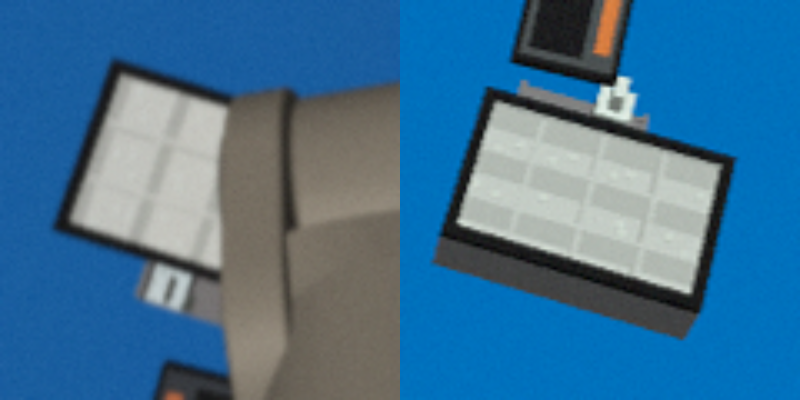

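The right panel shows the lid flat and the catch, at (615,100), centred over the tongue by the end of the ledge. The case has barely moved and the arm is clear.

```bash
python3 -c "
from bench import r
print(r.hand_in())"
```

```text
the job is handed in; nothing more can be done
None
```

I pushed the open case's lid fully shut and slid its catch to its end stop over the tongue; the case shifted only about 1 mm, and the job is handed in at about 9.4 s, though the hand-in returned no verdict.

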